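# Tighten the retaining ring of a kiln sight glass with a two-pin spanner

### The job

Take the two-pin spanner from its green rest, find the two slots of the recessed brass ring with its pins, pressing only gently, and screw the ring clockwise until it bears on the gasket and then nips it about five degrees further, without overtightening it. Then put the spanner back on its rest, standing upright as it was, without disturbing the crucible, the amber glass or the kiln post.

Things in the scene. Friction and masses are not known exactly. Their poses are not given: they have to be found in the camera images.
- spanner: two-pin spanner, loose, about 0.2 kg, standing upright. Origin: centre of the underside of its steel foot bar (52 x 22 mm, 10 mm thick); z up along the handle, x along the line of the two pins. Above the bar a blue handle, z 19 to 81 mm (black button on top to 83). A half turn about z makes no difference.
- handle (a point): middle of the spanner's blue handle, 50 mm above the spanner's origin, axes as the spanner's. The handle has flat sides, 30 mm (x) by 20 mm (y): grip it here across its 20 mm.
- pins (a point): midpoint between the tips of the spanner's two pins, 7 mm below the spanner's origin. The pins are 6 mm in diameter with round ends, at x = +22 and -22 mm.
- rest: green rest, fixed to the worktop, foot 90 (x) by 60 (y) mm, 10 mm thick. Origin: centre of its underside. On it a saddle 30 mm long (x), top at z = 30 mm, between two cheeks 28 mm apart (y), 6 mm higher. The spanner stands with its foot bar on the saddle, its x along the rest's x (either way round), the pins hanging beyond the saddle's ends.
- saddle (a point): centre of the saddle's top, 30 mm above the worktop: the spanner's origin stands here at the start and must stand here at the end (4 mm play along x, 3 mm along y)
- housing: grey round sight-glass housing, fixed to the worktop: flange 120 mm in diameter, 12 mm thick; wall 95 mm in diameter up to z = 43 mm, with a recess 66 mm in diameter in which the brass ring lies. Origin: centre of its underside; x runs through the two red index marks on the rim.
- ring_centre (a point): centre of the brass ring's top face, 35 mm above the worktop, 8 mm below the rim; z up, x as the housing's. Ring: 62 mm outside, 30 inside, 9 thick, turning about this z. Two opposite radial slots, 8.5 mm wide (across the radius), 10 long, centred 22 mm from the axis. Their angle is NOT measured: at the start their line is anywhere within 25 degrees either side of x (the red marks).
- ring (a joint): turn of the brass ring on its thread, rad, growing clockwise seen from above (tightening); -0.6 to -0.35 at the start, 0 when it bears on the gasket; it does not say where the slots point. Takes about 0.15 N m and stays where left; pins laid on its face with 5 N do not drag it, and drop 7 mm when they find the slots.
- gasket (a joint): how far the ring has been turned on past first bearing on the gasket, rad, 0 at the start; the ring turns with it. It starts to move at about 0.35 N m and takes 4 N m/rad more (0.7 N m at 0.0875 rad = 5 degrees). Well nipped is 0.03 to 0.18 rad, more spoils the gasket. Unloaded, it springs back to no more than 0.0875 and stays.
- crucible: small clay crucible, 61 mm across, 60 mm tall, loose, between the housing and the rest; origin at the centre of its underside; leave it alone
- amber_puck: amber glass disc, 57 mm across, 20 mm tall, loose; origin at the centre of its underside; leave it alone
- kiln_post: clay kiln post, upright block 33 x 33 mm, 51 mm tall, loose; origin at the centre of its underside; leave it alone
There are look-alikes about, which are no part of the job. Of the things like the spanner, leave any that is red; of the rest the larger one is meant.

How it is judged:
By the outcome, as a careful person would: the job done as asked, in the order asked, and still so for the second after the job is handed in, with the robot touching nothing.
It also fails if it takes over 64 s, if anything falls off the work surface, if the arm or the gripper's body presses on something with over 40 N, if the wrist force passes 120 N, or if a joint passes its speed limit or range.

### The arm

A 6-joint arm with a two-finger parallel gripper is mounted at the origin on a cart in front of the work surface, level with it; the furniture and walls round the work are solid. World frame = base frame: x ahead of the robot, y to its left, z up, the work surface at z = 0. Lengths are in mm, angles in rad, forces in N, time in s.
With the tool pointing down it reaches from about 350 to 875 mm from the base axis. Payload 4.2 kg.
Tool frame: the origin (TCP) lies midway between the tips of the shut fingers; the grasp point (between the pads) lies 19 mm behind it (tcp_to_grasp is the distance from the TCP to the grasp point, in mm); z points along the fingers, y is the line along which they close (so a half turn about z gives the same grasp; the last joint's range is limited). The gripper opens to 85 mm and grips with 20 to 120 N. Pads are 22 mm wide; open, the fingers measure 114 mm over their backs; the gripper's body (76 mm by 85 mm) begins 54 mm behind the grasp point. The pads swing forward as they close: fully open they stand 13 mm farther back than shut.
Start: joints at [-1.012, 0.385, 0.008, 0, -1.194, -0.259], TCP at [184.596, -597.096, 231.312] pointing down, gripper open.
Joint ranges: [-3.14, 3.14], [-1.21, 2.06], [-1.07, 1.41], [-3.16, 2.05], [-2.99, -0.16], [-3.1, 3.1]. Speed limits (rad/s): [2.79, 2.79, 3.14, 3.14, 3.14, 3.14].

### API

Orientations are given as a unit quaternion [x, y, z, w].
In Python, from bench import read_state, get_image, job_done, tcp_to_grasp gives the robot as it stands.
- The arm moves only by the tool jog_arm, never from a script. Its argument "plan" is a list of rows, each a list of 3 entries, a list of its own where there are three numbers: the finger opening in mm, from 0 to 85.4, then the shift along the tool's x, y, z as a fraction of full scale, then the turn, a rotation vector about the tool's x, y, z as a fraction of full scale. A call has 1 to 10 rows; each row is the pose to reach, as a shift and turn from the pose commanded when the call began, along the tool's axes at that moment; what a row does not reach only later rows make up. Full scale, the value 1, is 0.1 m for a shift and 60 degrees for a turn. A row lasts 1/8 s, in which the tool goes at most 62.5 mm and 10.7 degrees, less where a joint would pass 70% of its speed; a pose out of reach is approached as far as the arm can. A call with a number of a shift or a turn outside -1 to 1 is refused whole. A call with a gripper value outside its range is refused whole. The fingers move at their own pace and stop on an object; the grip force is fixed at half the most. Time passes only in rows, so rows that repeat a pose let the fingers close. It gives the time, the measured TCP pose, the force, the opening and the grip force at its end, in the units of the state.
- read_state(): the state, without advancing time (a new reading comes with each control period).
- get_image(name): name is "side" or "top"; returns a dict with "img" (384x512x3 uint8, red, green, blue), "range_z" (384x512 float32, mm along the optical axis (not along the pixel's ray), 0 where there is no reading), "intrinsics" (3x3 intrinsics, pixels), "extrinsics" (4x4, takes a point from camera to world coordinates). Camera axes: x right, y down, z forward; pixel columns grow to the right and rows downward; lengths in mm; the calibration is good to about 2 mm. A picture is of the moment at which its call begins.
- job_done(): hands the job in; it is judged then, once.
The state is a dict: "clock": time; "joints": joint angles; "joint_vel": joint speeds; "joint_efforts": joint torques, N m; "position": TCP position; "ee_rot": TCP orientation; "contact_force": force on the tool from outside, world axes, zero at the start; "wrist_torque": the same for the moment, N m; "gripper_width": finger opening in mm; "grasp_force": force on a finger pad.
Only numpy, scipy, OpenCV 4.12 (cv2) and the standard library are available. Lean on these libraries where they do the work, as an engineer would, in place of code of your own. Each camera call takes 0.05 s, during which the arm holds its last target. There are 200 camera calls.

## Working session

There is one attempt and no reset: what is moved stays moved. The work goes in short steps, Python scripts to look and compute and a tool call to move; the robot and the scene stay as the last step left them, time stands still between calls to the robot, and variables do not carry over. Pictures are saved under pics/ and viewed, at most 10 in all, crops included, and the job is handed in when it is done.

Besides the shell and the picture viewer there is one more tool, called after "Call:" in YAML: its name, and indented under it one key for each argument. jog_arm: Moves the arm, as the interface text tells. Its arguments: {"type":"object","properties":{"plan":{"type":"array"}},"required":["plan"]}

```bash
ls; mkdir -p pics; python3 - <<'E'
from bench import *
import cv2,numpy as np
s=read_state();print({k:np.round(v,3).tolist() for k,v in s.items()})
a=get_image("top");b=get_image("side")
for n,d in(("top",a),("side",b)):
    print(n,np.round(d["intrinsics"],1).tolist(),np.round(d["extrinsics"],3).tolist())
    cv2.imwrite(f"pics/{n}1.png",cv2.resize(d["img"][:,:,::-1],(800,600)))
    np.savez(f"{n}1.npz",**d)
print(tcp_to_grasp)
E
```

```text
pics
{'clock': 0.0, 'joints': [-1.012, 0.386, 0.007, -0.001, -1.194, -0.259], 'joint_vel': [-0.001, -0.0, -0.0, -0.003, 0.0, 0.001], 'joint_efforts': [-0.0, -39.229, 18.84, 4.186, -0.005, 0.0], 'position': [184.433, -596.552, 230.199], 'ee_rot': [-0.149, 0.989, 0.001, -0.0], 'contact_force': [0.224, 0.115, 0.263], 'wrist_torque': [0.003, 0.015, 0.024], 'grasp_force': 0.0, 'gripper_width': 85.694}
top [[371.6, 0.0, 258.7], [0.0, 371.6, 194.3], [0.0, 0.0, 1.0]] [[0.014, -0.998, 0.067, 551.465], [-1.0, -0.013, 0.012, 102.248], [-0.011, -0.067, -0.998, 1081.566], [0.0, 0.0, 0.0, 1.0]]
side [[397.9, 0.0, 261.3], [0.0, 397.9, 186.4], [0.0, 0.0, 1.0]] [[0.809, -0.239, 0.537, 138.445], [-0.588, -0.315, 0.745, -527.775], [-0.009, -0.918, -0.396, 404.8], [0.0, 0.0, 0.0, 1.0]]
18.700000000000003
```

View pics/top1.png

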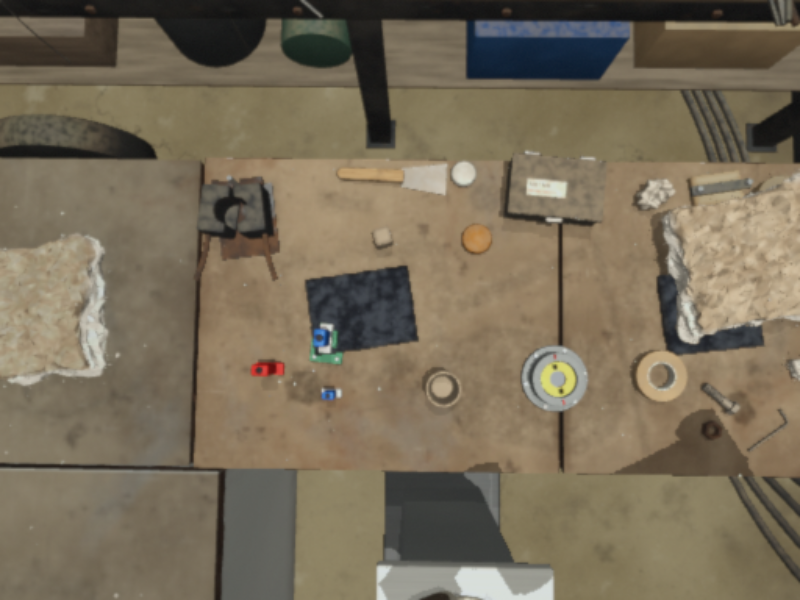

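View pics/side1.png

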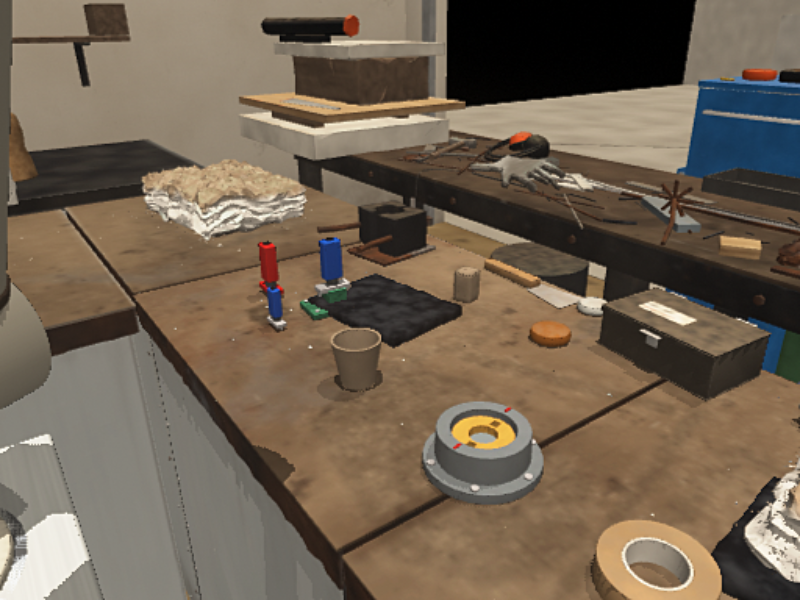

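The top view (800-px scale) shows three spanner-like things: red at (267,369), small blue at (331,394), and larger blue on the green rest at (325,338). I choose the last one. The housing is at (555,379) with its slots visible, the crucible at (443,388), the amber puck at (477,238) and the post at (382,238).

```bash
cat > h.py <<'E'
import numpy as np,cv2
from bench import *
def cloud(d):
    K,E,z=d["intrinsics"],d["extrinsics"],d["range_z"]
    v,u=np.mgrid[:384,:512]
    c=np.dstack([(u-K[0,2])/K[0,0]*z,(v-K[1,2])/K[1,1]*z,z])
    return c@E[:3,:3].T+E[:3,3]
def ray(d,u,v,h):
    K,E=d["intrinsics"],d["extrinsics"]
    r=E[:3,:3]@[(u-K[0,2])/K[0,0],(v-K[1,2])/K[1,1],1]
    return E[:3,3]+r*(h-E[2,3])/r[2]
def rect(P):
    (c,s,a)=cv2.minAreaRect(P[:,:2].astype(np.float32)); return np.round(c,1),np.round(s,1),round(a,1)
E
python3 - <<'E'
from h import *
for n in("top","side"):
    d=dict(np.load(n+"1.npz"));W=cloud(d);h=cv2.cvtColor(d["img"],cv2.COLOR_RGB2HSV);H,S,V=cv2.split(h)
    ok=(d["range_z"]>0)&(abs(W[...,0]-480)<230)&(abs(W[...,1])<450)&(W[...,2]>-10)&(W[...,2]<200)
    for nm,m in dict(blue=(H>100)&(H<130)&(S>120),green=(H>55)&(H<95)&(S>100),red=((H<6)|(H>174))&(S>170),yel=(H>20)&(H<32)&(S>150)&(V>110),amber=(H>8)&(H<18)&(S>190)).items():
        k,L,st,ce=cv2.connectedComponentsWithStats((m&ok).astype(np.uint8))
        for i in range(1,k):
            if st[i,4]>5:
                P=W[L==i];print(n,nm,st[i],ce[i].round(1),"med",np.median(P,0).round(),"z",P[:,2].min().round(),P[:,2].max().round(),rect(P))
d=dict(np.load("top1.npz"));im=d["img"][:,:,::-1]
A=im[200:260,155:230];B=im[210:270,318:393]
cv2.imwrite("pics/c1.png",np.hstack([cv2.resize(x,(400,320),interpolation=cv2.INTER_CUBIC) for x in(A,B)]))
E
```

```text
top blue [201 210  10  12  83] [205.  215.4] med [561. 253. 111.] z 17.0 117.0 (array([560.2, 262.3]), array([31.6, 30.5]), 87.2)
top blue [206 250   8   6  33] [210.  252.4] med [460. 244.  60.] z 44.0 64.0 (array([458.9, 247.2]), array([19.4, 12.8]), 88.9)
top green [214 212   2   8  15] [214.5 215.3] med [562. 239.  35.] z 19.0 39.0 (array([560.5, 238.7]), array([19.7,  2.9]), 1.5)
top green [203 227  11   4  34] [208.4 228.5] med [523. 258.  11.] z 7.0 15.0 (array([523.1, 260.1]), array([ 8.7, 29.1]), 0.6)
top red [161 232  21   9 148] [171.4 235.5] med [504. 350.  67.] z 12.0 92.0 (array([501.9, 360. ]), array([20.1, 49.4]), 0.5)
side blue [204 152  15  28 331] [211.3 165.2] med [553. 247.  84.] z 51.0 113.0 (array([556. , 250.9]), array([19.2, 30.2]), 70.6)
side blue [171 184  10  20 140] [175.5 193.2] med [455. 238.  42.] z 20.0 62.0 (array([457.6, 244.7]), array([13.3, 20.9]), 2.3)
side green [209 184  13  10  61] [215.5 188.7] med [556. 237.  27.] z 18.0 36.0 (array([556.5, 237.2]), array([ 8.8, 30.4]), 81.5)
side green [192 193  18  11  81] [200.4 198.1] med [519. 246.   9.] z 3.0 11.0 (array([519.6, 255.2]), array([19.6, 58.1]), 6.5)
side red [165 155  13  32 276] [171.1 168.7] med [496. 348.  58.] z -1.0 89.0 (array([503.4, 386.2]), array([87.7, 22.6]), 83.5)
side red [177 182   4   6  11] [178.8 184.2] med [509. 339.  16.] z 10.0 18.0 (array([509.3, 345.2]), array([21. ,  4.8]), 83.0)
side red [323 261   4   3   7] [324.3 261.7] med [ 531. -153.   43.] z 42.0 44.0 (array([ 529.4, -152.4]), array([7.7, 3.9]), 8.1)
side red [290 284   5   3   9] [292. 285.] med [ 451. -168.   43.] z 42.0 44.0 (array([ 451.6, -167.7]), array([9.5, 2.8]), 22.8)
side yel [290 267  28  16 165] [299.5 272.9] med [ 486. -143.   35.] z 32.0 36.0 (array([ 491.5, -142.3]), array([54.3, 23.9]), 13.1)
side yel [305 270  24  17 123] [320.1 279. ] med [ 506. -174.   35.] z 33.0 36.0 (array([ 500. , -173.8]), array([48.4, 20.5]), 16.1)
```

View pics/c1.png

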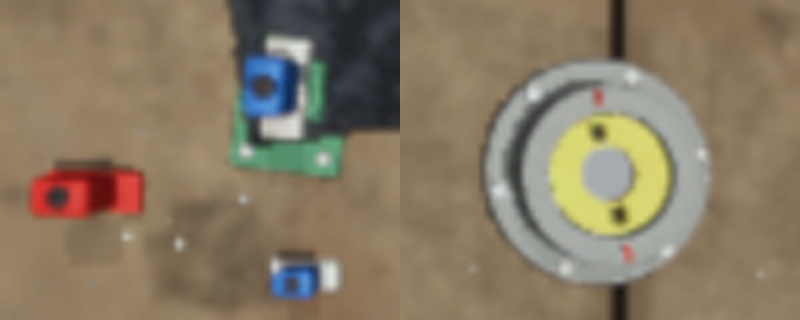

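The crop confirms the choice. The larger blue spanner stands on the green rest with its bar near image-vertical. The ring's slots are at crop pixels (598,132) and (620,215), and the red marks at (598,97) and (627,253).

```bash
python3 - <<'E'
from h import *
d=dict(np.load("top1.npz"));W=cloud(d);im=d["img"];H,S,V=cv2.split(cv2.cvtColor(im,cv2.COLOR_RGB2HSV))
q=lambda x,y,ox,oy:(ox+x/ (400/75)-.5+.0, oy+y/(320/60)-.5)
for nm,a,b,ht in(("red",(598,97),(627,253),43),("slot",(598,132),(620,215),34)):
    p=ray(d,*q(a[0]-400,a[1],318,210),ht);r=ray(d,*q(b[0]-400,b[1],318,210),ht)
    print(nm,p.round(1),r.round(1),((p+r)/2).round(1),np.linalg.norm(p-r).round(1),np.degrees(np.arctan2(*(p-r)[[1,0]])).round(1))
# weighted dark centroid of slots
g=im.astype(int);dark=np.zeros(V.shape,np.uint8)
z=W[...,2];k=lambda m:(m&(abs(W[...,0]-490)<80)&(abs(W[...,1]+160)<80))
P=W[k((z>41)&(z<47))];c,r=cv2.minEnclosingCircle(P[:,:2].astype(np.float32));print("rim",c,r,P[:,2].mean())
P=W[k((z>33)&(z<37))];c,r=cv2.minEnclosingCircle(P[:,:2].astype(np.float32));print("ring",c,r)
# yellow centroid
m=k((H>20)&(H<34)&(S>110)&(V>110));v,u=np.nonzero(m);(c,s,a)=cv2.minAreaRect(np.c_[u,v].astype(np.float32));print("yellow",c,s,ray(d,*c,35))
# handle top, bar
k2=lambda m:m&(abs(W[...,0]-555)<70)&(abs(W[...,1]-245)<60)
B=(H>100)&(H<130)&(S>120)
P=W[k2(B&(z>105))];print("handle top",len(P),P.mean(0),rect(P))
v,u=np.nonzero(k2(B&(z>105)));(c,s,a)=cv2.minAreaRect(np.c_[u,v].astype(np.float32));print(c,s,a,ray(d,*c,111))
P=W[k2((S<50)&(V>130)&(z>34)&(z<48))];print("bar",len(P),P.mean(0),rect(P))
P=W[k2((z>5)&(z<14)&(H>55)&(H<95)&(S>80))];print("foot",rect(P))
s=dict(np.load("side1.npz"));WS=cloud(s);hs=cv2.cvtColor(s["img"],cv2.COLOR_RGB2HSV)
P=WS[(abs(WS[...,0]-555)<60)&(abs(WS[...,1]-250)<60)&(WS[...,2]>55)&(WS[...,2]<109)&(hs[...,1]>120)&(hs[...,0]>100)&(hs[...,0]<130)]
print("side handle",rect(P),np.percentile(P,[2,98],0).round())
for nm,C,R in(("cruc",(455,20),80),("puck",(740,-50),60),("post",(730,130),60)):
    P=W[(np.hypot(W[...,0]-C[0],W[...,1]-C[1])<R)&(z>12)];print(nm,rect(P),P[:,2].max())
E
```

```text
red [ 532.  -152.5   43. ] [ 451.8 -167.2   43. ] [ 491.9 -159.8   43. ] 81.6 10.4
slot [ 513.6 -154.6   34. ] [ 470.5 -166.    34. ] [ 492.1 -160.3   34. ] 44.5 14.7
rim (491.3805847167969, -159.26759338378906) 47.02928924560547 43.4696162521886
ring (494.39886474609375, -151.08877563476562) 42.283145904541016
yellow (357.5, 242.5) (21.0, 21.0) [ 490.82212875 -162.30719417   35.        ]
handle top 65 [559.15063132 255.8161545  111.29863047] (array([558.2, 255.2]), array([26.1, 18.6]), 1.2)
(204.5, 216.0) (10.0, 7.0) 90.0 [558.15294382 255.05881279 111.        ]
bar 70 [556.93628542 255.16353352  40.24469992] (array([558.6, 255.9]), array([20.8, 50.9]), 87.9)
foot (array([525.5, 258.7]), array([56.9, 20.3]), 83.5)
side handle (array([554. , 248.9]), array([17.4, 30.8]), 56.5) [[543. 244.  56.]
 [569. 260. 108.]]
cruc (array([471.7,  45.1]), array([59.9, 57.6]), 0.8) 64.17197504323997
puck (array([765.4, -33.3]), array([ 53.4, 105.3]), 46.6) 65.27044146452943
post (array([709.7, 150.8]), array([97.6, 52.8]), 26.9) 54.11394809915714
```

Call:
jog_arm:
  plan:
    - [85,[-0.85,0.98,0],[0,0,0.385]]
    - [85,[-0.85,0.98,0],[0,0,0.385]]
    - [85,[-0.85,0.98,0],[0,0,0.385]]
    - [85,[-0.85,0.98,0],[0,0,0.385]]

```text
clock: 0.6
position: [237.2, -477.5, 231.4]
ee_rot: [0.051, 0.999, 0.0, 0.0]
contact_force: [-0.5, -0.2, 0.8]
gripper_width: 85.1
grasp_force: 0.0
```

Call:
jog_arm:
  plan:
    - [85,[-0.3,0.95,0],[0,0,0]]
    - [85,[-0.3,0.95,0],[0,0,0]]

```text
clock: 0.85
position: [276.5, -386.2, 230.9]
ee_rot: [0.052, 0.999, 0.0, -0.0]
contact_force: [0.3, -0.3, 0.7]
gripper_width: 84.7
grasp_force: 0.0
```

Call:
jog_arm:
  plan:
    - [85,[-0.3,0.95,0],[0,0,0]]
    - [85,[-0.3,0.95,0],[0,0,0]]

```text
clock: 1.1
position: [316.6, -294.5, 231.2]
ee_rot: [0.051, 0.999, 0.0, -0.0]
contact_force: [0.8, -0.2, 0.6]
gripper_width: 85.3
grasp_force: 0.0
```

Call:
jog_arm:
  plan:
    - [85,[-0.3,0.95,0],[0,0,0]]
    - [85,[-0.3,0.95,0],[0,0,0]]

```text
clock: 1.35
position: [356.6, -203.0, 231.4]
ee_rot: [0.051, 0.999, -0.0, 0.0]
contact_force: [0.7, -0.2, -0.1]
gripper_width: 84.9
grasp_force: 0.0
```

Call:
jog_arm:
  plan:
    - [85,[-0.3,0.95,0],[0,0,0]]
    - [85,[-0.3,0.95,0],[0,0,0]]

```text
clock: 1.6
position: [396.5, -111.4, 231.4]
ee_rot: [0.051, 0.999, -0.0, 0.0]
contact_force: [0.3, -0.7, 0.3]
gripper_width: 85.2
grasp_force: 0.0
```

Call:
jog_arm:
  plan:
    - [85,[-0.3,0.95,0],[0,0,0]]
    - [85,[-0.3,0.95,0],[0,0,0]]

```text
clock: 1.85
position: [436.4, -19.8, 231.3]
ee_rot: [0.051, 0.999, -0.0, 0.0]
contact_force: [-0.1, -0.3, -0.7]
gripper_width: 85.1
grasp_force: 0.0
```

Call:
jog_arm:
  plan:
    - [85,[-0.3,0.95,0],[0,0,0]]
    - [85,[-0.3,0.95,0],[0,0,0]]

```text
clock: 2.1
position: [476.2, 71.8, 231.0]
ee_rot: [0.051, 0.999, -0.0, -0.0]
contact_force: [-0.4, -0.6, -0.3]
gripper_width: 85.0
grasp_force: 0.0
```

Call:
jog_arm:
  plan:
    - [85,[-0.3,0.95,0],[0,0,0]]
    - [85,[-0.3,0.95,0],[0,0,0]]
    - [85,[-0.3,0.95,0],[0,0,0]]

```text
clock: 2.48
position: [515.8, 163.0, 230.1]
ee_rot: [0.051, 0.999, -0.0, -0.001]
contact_force: [0.6, 0.2, 0.7]
gripper_width: 85.3
grasp_force: 0.0
```

Call:
jog_arm:
  plan:
    - [60,[-0.32,0.96,0],[0,0,0]]
    - [60,[-0.32,0.96,0.4],[0,0,0]]
    - [60,[-0.32,0.96,0.8],[0,0,0]]
    - [60,[-0.32,0.96,0.8],[0,0,0]]
    - [60,[-0.32,0.96,0.8],[0,0,0]]

```text
clock: 3.1
position: [557.3, 253.0, 153.0]
ee_rot: [0.052, 0.999, 0.0, 0.001]
contact_force: [0.5, -0.3, 1.4]
gripper_width: 59.9
grasp_force: 0.0
```

```bash
python3 - <<'E'
from h import *
s=read_state();print(s["position"],s["gripper_width"])
a=get_image("side")["img"][80:230,130:330,::-1];cv2.imwrite("pics/c2.png",cv2.resize(a,(800,600),interpolation=cv2.INTER_CUBIC))
E
```

```text
[557.26236858 252.96735474 152.96594291] 59.92736060828718
```

View pics/c2.png

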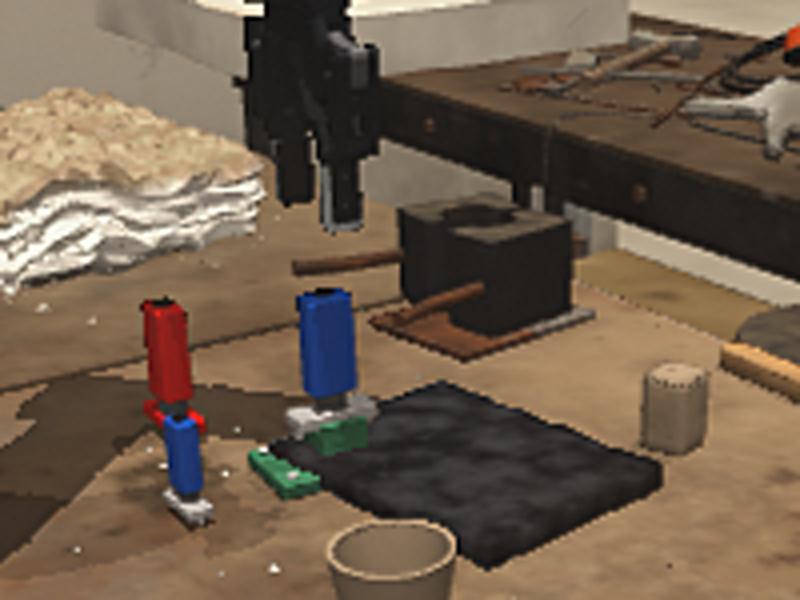

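The side crop shows the open fingertips at (300,200) and (343,230), straddling the blue handle's top at (328,293). They are aligned, so I descend.

Call:
jog_arm:
  plan:
    - [60,[0,0.015,0.5],[0,0,0]]
    - [60,[0,0.015,0.915],[0,0,0]]
    - [60,[0,0.015,0.915],[0,0,0]]
    - [10,[0,0.015,0.915],[0,0,0]]
    - [10,[0,0.015,0.915],[0,0,0]]
    - [10,[0,0.015,0.915],[0,0,0]]
    - [10,[0,0.015,0.915],[0,0,0]]
    - [10,[0,0.015,0.915],[0,0,0]]
    - [10,[0,0.015,0.915],[0,0,0]]

```text
clock: 4.28
position: [557.7, 256.1, 62.5]
ee_rot: [0.051, 0.999, 0.001, 0.002]
contact_force: [-1.1, -0.2, 7.8]
gripper_width: 19.9
grasp_force: 59.0
```

Call:
jog_arm:
  plan:
    - [10,[0,0,-0.2],[0,0,0]]
    - [10,[0,0,-0.6],[0,0,0]]
    - [10,[0,0,-1.0],[0,0,0]]
    - [10,[0,0,-1.0],[0,0,0]]
    - [10,[0,0,-1.0],[0,0,0]]

```text
clock: 4.9
position: [555.2, 254.7, 158.9]
ee_rot: [0.052, 0.999, -0.0, -0.001]
contact_force: [0.5, -0.3, -3.0]
gripper_width: 19.2
grasp_force: 58.8
```

```bash
python3 - <<'E'
from h import *
s=read_state();print({k:np.round(s[k],4).tolist() for k in("position","ee_rot","contact_force","wrist_torque","gripper_width","joints")})
for n in("top","side"):
    d=get_image(n);W=cloud(d);h=cv2.cvtColor(d["img"],cv2.COLOR_RGB2HSV)
    z=W[...,2];o=s["position"][2]-31.3
    m=(abs(W[...,0]-557)<50)&(abs(W[...,1]-256)<40)&(h[...,1]<60)&(h[...,2]>110)&(z>o-2)&(z<o+14)
    P=W[m];print(n,"bar",len(P),o, rect(P) if len(P)>3 else 0,P[:,2].min() if len(P) else 0)
    np.savez(n+"2.npz",**d)
a=get_image("side")["img"][80:230,130:330,::-1];cv2.imwrite("pics/c3.png",cv2.resize(a,(800,600),interpolation=cv2.INTER_CUBIC))
E
```

```text
{'position': [555.2476, 254.6936, 158.9427], 'ee_rot': [0.052, 0.9986, -0.0002, -0.001], 'contact_force': [0.5229, -0.3396, -2.9891], 'wrist_torque': [-0.0123, 0.0408, -0.0057], 'gripper_width': 19.1758, 'joints': [0.6942, 0.4198, -0.1279, -0.0012, -1.0249, -2.3684]}
top bar 2 127.64265710014452 0 133.88288647254274
side bar 70 127.64265710014452 (array([554. , 251.1]), array([21.3, 50.8]), 84.6) 126.85536219510004
```

View pics/c3.png

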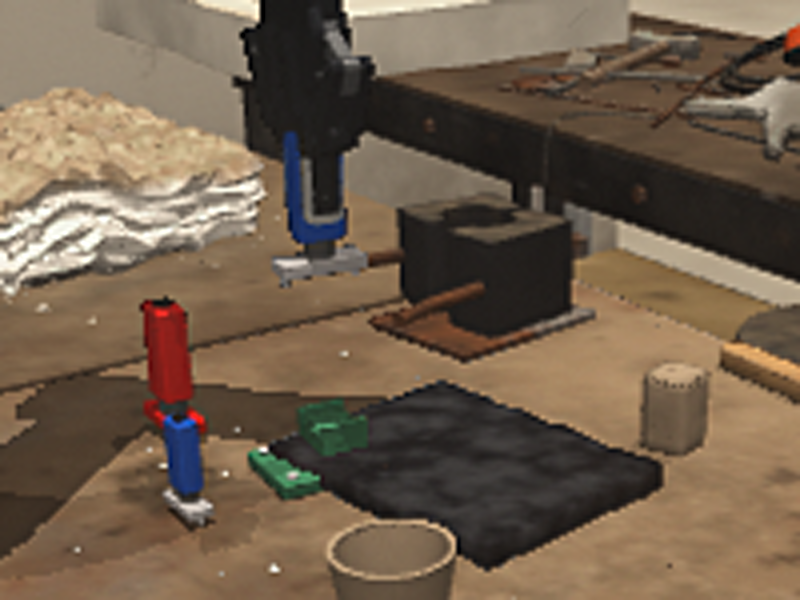

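The spanner is held upright, bar at (320,262) in the crop, and the rest is empty. I measure the slot angle better by darkness centroids while the view is clear.

```bash
python3 - <<'E'
from h import *
for n in("top2","side2","top1","side1"):
    d=dict(np.load(n+".npz"));V=d["img"][:,:,:2].mean(2)
    K,E=d["intrinsics"],d["extrinsics"]
    # rectify plane z=35 around the centre, 0.25mm/px; x->col
    g=np.arange(-45,45,.25);X,Y=np.meshgrid(g+491.5,g-160)
    for h in(35,):
        P=(np.dstack([X,Y,0*X+h])-E[:3,3])@E[:3,:3]
        u=(P[...,0]/P[...,2]*K[0,0]+K[0,2]).astype(np.float32);v=(P[...,1]/P[...,2]*K[1,1]+K[1,2]).astype(np.float32)
        I=cv2.remap(d["img"],u,v,cv2.INTER_CUBIC);hs=cv2.cvtColor(I,cv2.COLOR_RGB2HSV)
        yel=((hs[...,0]>18)&(hs[...,0]<35)&(hs[...,1]>110)).astype(np.uint8)
        c=max(cv2.findContours(yel,0,1)[0],key=cv2.contourArea);hull=cv2.convexHull(c);e=cv2.fitEllipse(hull);cx=X[0,0]+e[0][0]*.25;cy=Y[0,0]+e[0][1]*.25
        print(n,"ring",round(cx,1),round(cy,1),np.array(e[1])*.25)
        dx,dy=X-cx,Y-cy;r=np.hypot(dx,dy);G=I[...,0].astype(float)
        w=np.clip(np.median(G[(r>17)&(r<27)])*.8-G,0,None)*((r>16.5)&(r<27.5))
        for s in(1,-1):
            q=w*(dx*s>8);print("  slot",((q*X).sum()/q.sum()).round(1),((q*Y).sum()/q.sum()).round(1),q.sum().round())
        a=np.arctan2(dy,dx);print("  ang",np.degrees(np.angle((w*np.exp(2j*a)).sum())/2).round(1))
        R=(((hs[...,0]<8)|(hs[...,0]>172))&(hs[...,1]>100)&(r>30))
        if n[-1]=="2": cv2.imwrite(f"pics/r_{n}.png",cv2.resize(I[:,:,::-1],(400,400)))
        for s in(1,-1):
            m=R&(dx*s>20); print("  red",X[m].mean().round(1),Y[m].mean().round(1),m.sum()) if m.any() else 0
cv2.imwrite("pics/r.png",np.hstack([cv2.flip(cv2.imread(f"pics/r_{n}2.png"),0) for n in("top","side")]))
E
```

```text
top2 ring 491.4 -161.4 [60.45881653 60.76283646]
  slot 513.3 -154.6 53902.0
  slot 470.5 -165.4 64130.0
  ang 13.9
  red 531.9 -154.8 180
  red 451.2 -169.6 241
side2 ring 493.7 -157.9 [53.91904068 60.79903412]
  slot 513.0 -154.1 51992.0
  slot 471.5 -166.3 55253.0
  ang 15.8
  red 535.7 -145.5 75
  red 458.5 -159.6 650
top1 ring 491.5 -161.4 [60.32022476 60.74338913]
  slot 513.3 -154.6 53715.0
  slot 470.5 -165.5 63871.0
  ang 13.9
  red 531.8 -154.8 184
  red 451.2 -169.6 232
side1 ring 493.7 -158.0 [53.55267334 60.64077759]
  slot 513.1 -154.0 56008.0
  slot 471.7 -166.4 59964.0
  ang 16.1
  red 535.7 -145.5 75
  red 458.5 -159.6 651
```

View pics/r.png

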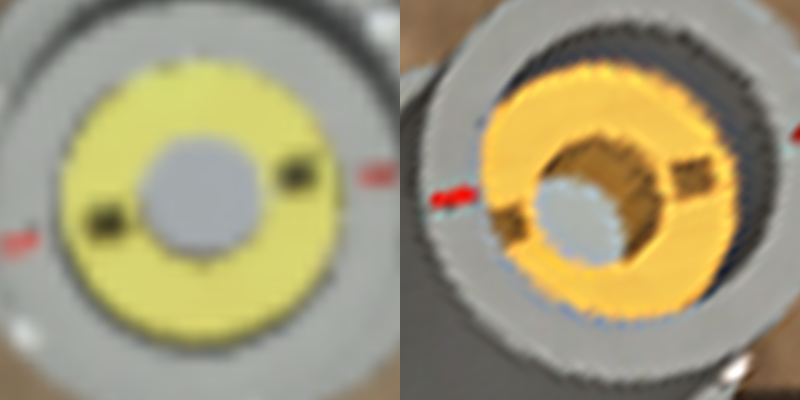

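Call:
jog_arm:
  plan:
    - [10,[0.04,-0.84,0],[0,0,0]]
    - [10,[0.04,-0.84,0],[0,0,0]]
    - [10,[0.04,-0.84,0],[0,0,0]]

```text
clock: 5.42
position: [543.2, 170.4, 159.2]
ee_rot: [0.053, 0.999, -0.0, -0.001]
contact_force: [0.6, 0.4, -2.0]
gripper_width: 19.4
grasp_force: 59.4
```

Call:
jog_arm:
  plan:
    - [10,[0.04,-0.84,0],[0,0,0]]
    - [10,[0.04,-0.84,0],[0,0,0]]
    - [10,[0.04,-0.84,0],[0,0,0]]

```text
clock: 5.8
position: [531.2, 88.3, 159.8]
ee_rot: [0.052, 0.999, 0.0, 0.0]
contact_force: [0.4, 0.3, -3.1]
gripper_width: 19.3
grasp_force: 59.9
```

Call:
jog_arm:
  plan:
    - [10,[0.04,-0.84,0],[0,0,0]]
    - [10,[0.04,-0.84,0],[0,0,0]]
    - [10,[0.04,-0.84,0],[0,0,0]]

```text
clock: 6.18
position: [518.9, 5.7, 159.8]
ee_rot: [0.052, 0.999, 0.0, 0.0]
contact_force: [0.6, 0.5, -1.4]
gripper_width: 19.5
grasp_force: 60.2
```

Call:
jog_arm:
  plan:
    - [10,[0.04,-0.84,0],[0,0,0]]
    - [10,[0.04,-0.84,0],[0,0,0]]
    - [10,[0.04,-0.84,0],[0,0,0]]

```text
clock: 6.55
position: [506.5, -77.2, 159.8]
ee_rot: [0.052, 0.999, 0.0, 0.0]
contact_force: [-0.4, 0.3, -1.9]
gripper_width: 19.2
grasp_force: 60.3
```

Rectified at z=35, the slots show at (300,175)/(105,220) in the top view and (693,177)/(510,225) in the side view. The slot line is about 14.3° in the world frame, with the centre near (492,-160).

Call:
jog_arm:
  plan:
    - [10,[0.058,-0.84,0],[0,0,-0.17]]
    - [10,[0.058,-0.84,0.1],[0,0,-0.34]]
    - [10,[0.058,-0.84,0.4],[0,0,-0.34]]
    - [10,[0.058,-0.84,0.58],[0,0,-0.34]]
    - [10,[0.058,-0.84,0.58],[0,0,-0.34]]
    - [10,[0.058,-0.84,0.58],[0,0,-0.34]]

```text
clock: 7.3
position: [492.7, -159.6, 102.6]
ee_rot: [-0.127, 0.992, -0.0, 0.001]
contact_force: [-0.6, 0.4, -2.2]
gripper_width: 19.4
grasp_force: 60.3
```

```bash
python3 - <<'E'
from h import *
s=read_state();print({k:np.round(s[k],4).tolist() for k in("position","ee_rot","contact_force","wrist_torque","joints")})
q=s["ee_rot"];print(np.degrees(np.arctan2(2*q[0]*q[1],q[0]**2-q[1]**2)))
for n in("side",):
    d=get_image(n);np.savez("side3.npz",**d);W=cloud(d);h=cv2.cvtColor(d["img"],cv2.COLOR_RGB2HSV)
    z=W[...,2];o=s["position"][2]-31.3
    m=(abs(W[...,0]-492)<50)&(abs(W[...,1]+160)<40)&(h[...,1]<60)&(h[...,2]>110)&(z>o-2)&(z<o+14)
    P=W[m];print("bar",len(P),o,rect(P),P[:,2].min(),P[:,2].max())
    P=W[m&(z>o+8.5)];print("bartop",rect(P))
    a=d["img"][160:310,220:420,::-1];cv2.imwrite("pics/c4.png",cv2.resize(a,(800,600),interpolation=cv2.INTER_CUBIC))
E
```

```text
{'position': [492.7231, -159.5601, 102.5813], 'ee_rot': [-0.1269, 0.9919, -0.0003, 0.0009], 'contact_force': [-0.5543, 0.3583, -2.2036], 'wrist_torque': [0.0381, -0.0115, 0.0051], 'joints': [0.0007, 0.3402, -0.4274, 0.0005, -0.8014, -1.3173]}
-165.41637208493046
bar 235 71.28133202721357 (array([ 492.3, -160.7]), array([51.3, 21. ]), 14.9) 70.30097076603482 81.1516192651033
bartop (array([ 491.7, -160.2]), array([48.6, 19.1]), 14.0)
```

View pics/c4.png

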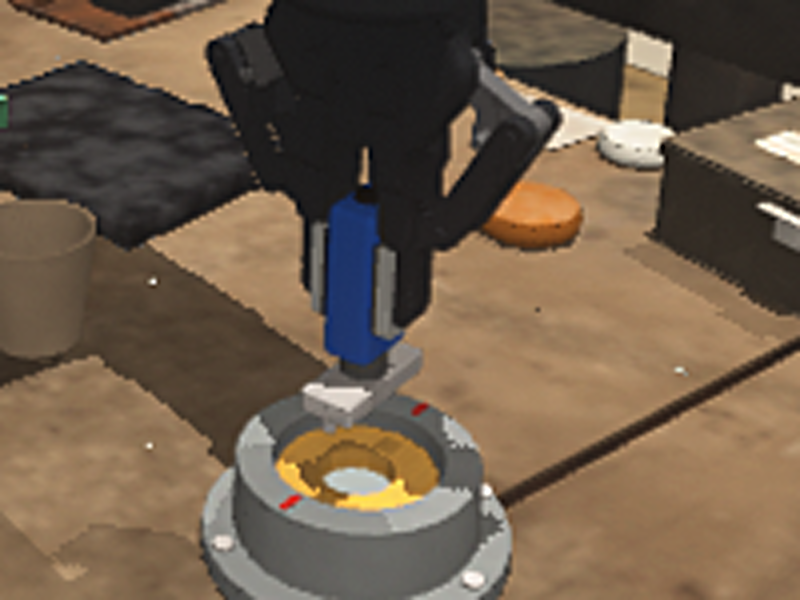

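The spanner hovers over the ring with its bar in line with the slots (crop centre about (360,385)). The rim marks are at (420,410) and (290,502). Descending to just above the face.

Call:
jog_arm:
  plan:
    - [10,[0,0,0.15],[0,0,0]]
    - [10,[0,0,0.25],[0,0,0]]
    - [10,[0,0,0.25],[0,0,0]]
    - [10,[0,0,0.25],[0,0,0]]

```text
clock: 7.85
position: [491.4, -160.5, 76.8]
ee_rot: [-0.126, 0.992, -0.0, 0.0]
contact_force: [0.5, -0.1, -2.0]
gripper_width: 19.2
grasp_force: 60.4
```

Call:
jog_arm:
  plan:
    - [10,[0,0,0.01],[0,0,0]]
    - [10,[0,0,0.02],[0,0,0]]
    - [10,[0,0,0.03],[0,0,0]]
    - [10,[0,0,0.03],[0,0,0]]

```text
clock: 8.35
position: [491.2, -160.4, 73.8]
ee_rot: [-0.126, 0.992, 0.0, -0.0]
contact_force: [-0.1, -0.0, -2.4]
gripper_width: 19.2
grasp_force: 60.4
```

Call:
jog_arm:
  plan:
    - [10,[0,0,0.01],[0,0,0]]
    - [10,[0,0,0.01],[0,0,0]]

```text
clock: 8.6
position: [491.2, -160.4, 72.7]
ee_rot: [-0.126, 0.992, 0.0, -0.0]
contact_force: [0.2, -0.1, -2.0]
gripper_width: 19.1
grasp_force: 60.4
```

Call:
jog_arm:
  plan:
    - [10,[0,0,0.005],[0,0,0]]
    - [10,[0,0,0.005],[0,0,0]]

```text
clock: 8.85
position: [491.2, -160.4, 72.3]
ee_rot: [-0.126, 0.992, 0.0, -0.0]
contact_force: [0.8, 0.2, -2.7]
gripper_width: 19.2
grasp_force: 60.4
```

Still free below the expected face height of 74.5, so the pins are probably entering the slots. Continuing gently.

Call:
jog_arm:
  plan:
    - [10,[0,0,0.005],[0,0,0]]
    - [10,[0,0,0.01],[0,0,0]]
    - [10,[0,0,0.01],[0,0,0]]

```text
clock: 9.22
position: [491.2, -160.4, 71.3]
ee_rot: [-0.126, 0.992, 0.0, -0.0]
contact_force: [-0.6, -0.0, -2.9]
gripper_width: 19.2
grasp_force: 60.4
```

Call:
jog_arm:
  plan:
    - [10,[0,0,0.005],[0,0,0]]
    - [10,[0,0,0.01],[0,0,0]]
    - [10,[0,0,0.01],[0,0,0]]

```text
clock: 9.6
position: [491.2, -160.4, 70.2]
ee_rot: [-0.126, 0.992, 0.0, -0.0]
contact_force: [1.0, -0.7, -1.5]
gripper_width: 19.6
grasp_force: 60.4
```

Call:
jog_arm:
  plan:
    - [10,[0,0,0.005],[0,0,0]]
    - [10,[0,0,0.01],[0,0,0]]
    - [10,[0,0,0.01],[0,0,0]]

```text
clock: 9.98
position: [491.2, -160.4, 69.3]
ee_rot: [-0.126, 0.992, 0.0, -0.0]
contact_force: [-0.4, -0.4, -2.4]
gripper_width: 19.1
grasp_force: 60.4
```

Call:
jog_arm:
  plan:
    - [10,[0,0,0.005],[0,0,0]]
    - [10,[0,0,0.01],[0,0,0]]
    - [10,[0,0,0.01],[0,0,0]]

```text
clock: 10.35
position: [491.2, -160.4, 68.2]
ee_rot: [-0.126, 0.992, 0.0, -0.0]
contact_force: [1.2, 0.4, -1.2]
gripper_width: 19.3
grasp_force: 60.4
```

```bash
python3 - <<'E'
from h import *
d=get_image("side")
a=d["img"][160:310,220:420,::-1];cv2.imwrite("pics/c5.png",cv2.resize(a,(800,600),interpolation=cv2.INTER_CUBIC))
print(read_state()["contact_force"],read_state()["wrist_torque"],read_state()["joints"])
E
```

```text
[ 0.3784911   0.02305986 -2.73568963] [-0.0075412  -0.00986637 -0.02796818] [-1.21295101e-03  3.88075727e-01 -4.64191737e-01 -2.26422505e-05
 -7.18650218e-01 -1.31683927e+00]
```

View pics/c5.png

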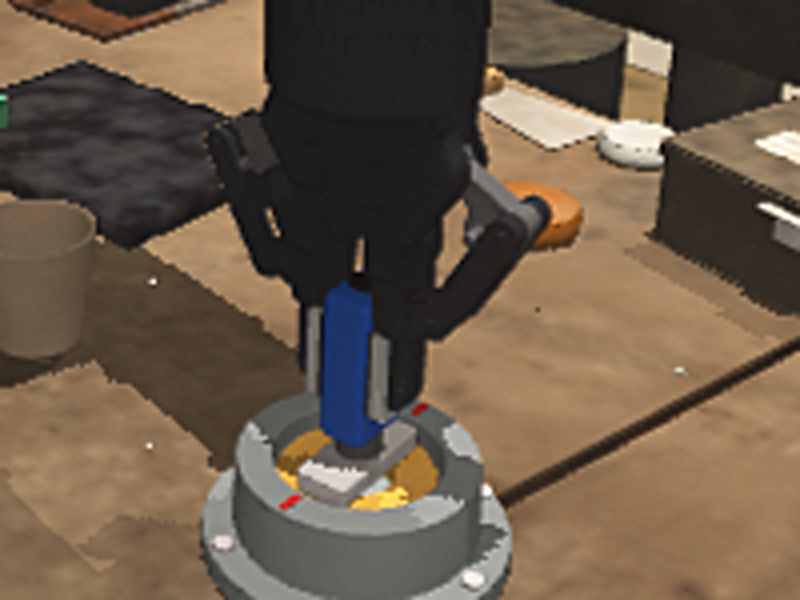

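The bar sits in the recess on the brass ring with the pins in the slots (bar at (350,470) in the crop) and no upward force. Turning clockwise.

Call:
jog_arm:
  plan:
    - [10,[0,0,0],[0,0,0.04]]
    - [10,[0,0,0],[0,0,0.08]]
    - [10,[0,0,0],[0,0,0.12]]
    - [10,[0,0,0],[0,0,0.16]]
    - [10,[0,0,0],[0,0,0.2]]
    - [10,[0,0,0],[0,0,0.2]]

```text
clock: 11.15
position: [491.3, -160.5, 68.4]
ee_rot: [-0.022, 1.0, -0.0, -0.0]
contact_force: [-0.8, -1.1, -2.0]
gripper_width: 19.6
grasp_force: 60.3
```

```bash
cat > t.py <<'E'
from h import *
s=read_state();q=s["ee_rot"];print(s["clock"],s["position"].round(1),"ang",np.degrees(np.arctan2(2*q[0]*q[1],q[0]**2-q[1]**2)).round(2),"F",s["contact_force"].round(2),"T",s["wrist_torque"].round(3),"J6",s["joints"][5].round(4),s["joint_efforts"][5].round(3))
E
python3 t.py
```

```text
11.15 [ 491.3 -160.5   68.4] ang -177.47 F [-0.79 -1.14 -2.  ] T [-0.28  -0.018  0.058] J6 -1.5256 -0.156
```

Call:
jog_arm:
  plan:
    - [10,[0,0,0],[0,0,0.03]]
    - [10,[0,0,0],[0,0,0.06]]
    - [10,[0,0,0],[0,0,0.09]]
    - [10,[0,0,0],[0,0,0.09]]

```text
clock: 11.65
position: [491.2, -160.4, 68.3]
ee_rot: [0.026, 1.0, -0.0, -0.0]
contact_force: [1.0, -0.9, -1.9]
gripper_width: 19.2
grasp_force: 60.4
```

```bash
python3 t.py
```

```text
11.65 [ 491.2 -160.4   68.3] ang 177.05 F [ 0.99 -0.86 -1.87] T [-0.241  0.03   0.051] J6 -1.621 -0.149
```

Call:
jog_arm:
  plan:
    - [10,[0,0,0],[0,0,0.03]]
    - [10,[0,0,0],[0,0,0.06]]
    - [10,[0,0,0],[0,0,0.06]]

```text
clock: 12.02
position: [491.3, -160.4, 68.3]
ee_rot: [0.057, 0.998, 0.0, 0.0]
contact_force: [-0.8, -0.4, -1.9]
gripper_width: 19.2
grasp_force: 60.4
```

```bash
python3 t.py
```

```text
12.025 [ 491.3 -160.4   68.3] ang 173.45 F [-0.76 -0.36 -1.87] T [-0.222 -0.039  0.123] J6 -1.6838 -0.149
```

Call:
jog_arm:
  plan:
    - [10,[0,0,0],[0,0,0.025]]
    - [10,[0,0,0],[0,0,0.05]]
    - [10,[0,0,0],[0,0,0.05]]

```text
clock: 12.4
position: [491.3, -160.4, 68.3]
ee_rot: [0.083, 0.997, 0.0, 0.0]
contact_force: [-0.4, -0.2, -1.2]
gripper_width: 19.4
grasp_force: 60.4
```

```bash
python3 t.py
```

```text
12.4 [ 491.3 -160.4   68.3] ang 170.46 F [-0.36 -0.15 -1.22] T [-0.067 -0.018  0.113] J6 -1.7361 -0.149
```

Call:
jog_arm:
  plan:
    - [10,[0,0,0],[0,0,0.025]]
    - [10,[0,0,0],[0,0,0.05]]
    - [10,[0,0,0],[0,0,0.05]]

```text
clock: 12.78
position: [491.3, -160.4, 68.3]
ee_rot: [0.109, 0.994, 0.0, 0.0]
contact_force: [0.1, 1.0, -1.2]
gripper_width: 19.1
grasp_force: 60.5
```

```bash
python3 t.py
```

```text
12.775 [ 491.3 -160.4   68.3] ang 167.45 F [ 0.08  0.99 -1.22] T [ 0.082 -0.022  0.039] J6 -1.7886 -0.15
```

Call:
jog_arm:
  plan:
    - [10,[0,0,0],[0,0,0.025]]
    - [10,[0,0,0],[0,0,0.05]]
    - [10,[0,0,0],[0,0,0.05]]

```text
clock: 13.15
position: [491.3, -160.4, 68.3]
ee_rot: [0.135, 0.991, -0.0, 0.0]
contact_force: [0.3, 1.5, -1.7]
gripper_width: 19.4
grasp_force: 60.5
```

```bash
python3 t.py
```

```text
13.15 [ 491.3 -160.4   68.3] ang 164.48 F [ 0.3   1.49 -1.65] T [ 0.293 -0.068  0.31 ] J6 -1.8406 -0.302
```

The torque is rising, so the ring is bearing. Smaller steps from here.

Call:
jog_arm:
  plan:
    - [10,[0,0,0],[0,0,0.017]]
    - [10,[0,0,0],[0,0,0.033]]
    - [10,[0,0,0],[0,0,0.033]]

```text
clock: 13.52
position: [491.3, -160.4, 68.3]
ee_rot: [0.152, 0.988, -0.0, 0.0]
contact_force: [-0.5, 1.7, -1.3]
gripper_width: 19.2
grasp_force: 60.6
```

```bash
python3 t.py
```

```text
13.525 [ 491.3 -160.4   68.3] ang 162.5 F [-0.47  1.67 -1.27] T [ 0.415 -0.019  0.379] J6 -1.8751 -0.424
```

Call:
jog_arm:
  plan:
    - [10,[0,0,0],[0,0,0.02]]
    - [10,[0,0,0],[0,0,0.04]]
    - [10,[0,0,0],[0,0,0.05]]
    - [10,[0,0,0],[0,0,0.05]]

```text
clock: 14.02
position: [491.3, -160.4, 68.3]
ee_rot: [0.178, 0.984, 0.0, 0.0]
contact_force: [-0.2, 1.3, -2.1]
gripper_width: 19.4
grasp_force: 60.9
```

```bash
python3 t.py
```

```text
14.025 [ 491.3 -160.4   68.3] ang 159.5 F [-0.15  1.3  -2.14] T [ 0.583 -0.064  0.612] J6 -1.9274 -0.589
```

Call:
jog_arm:
  plan:
    - [10,[0,0,0],[0,0,0.02]]
    - [10,[0,0,0],[0,0,0.036]]
    - [10,[0,0,0],[0,0,0.036]]
    - [10,[0,0,0],[0,0,0.036]]

```text
clock: 14.52
position: [491.3, -160.3, 68.3]
ee_rot: [0.196, 0.981, 0.0, 0.0]
contact_force: [0.5, 2.0, 0.2]
gripper_width: 19.3
grasp_force: 61.0
```

```bash
python3 t.py
```

```text
14.525 [ 491.3 -160.3   68.3] ang 157.34 F [0.47 2.05 0.18] T [ 0.793 -0.134  0.68 ] J6 -1.9651 -0.68
```

Call:
jog_arm:
  plan:
    - [10,[0,0,0],[0,0,-0.03]]
    - [10,[0,0,0],[0,0,-0.06]]
    - [10,[0,0,0],[0,0,-0.075]]
    - [10,[0,0,0],[0,0,-0.075]]

```text
clock: 15.02
position: [491.0, -160.6, 68.2]
ee_rot: [0.158, 0.987, -0.0, -0.0]
contact_force: [-0.3, 0.0, -1.7]
gripper_width: 19.4
grasp_force: 60.4
```

```bash
python3 t.py
```

```text
15.025 [ 491.  -160.6   68.2] ang 161.8 F [-0.34  0.04 -1.69] T [ 0.081 -0.031 -0.011] J6 -1.8868 0.019
```

Unloaded. Lifting straight out.

Call:
jog_arm:
  plan:
    - [10,[0,0,-0.03],[0,0,0]]
    - [10,[0,0,-0.1],[0,0,0]]
    - [10,[0,0,-0.5],[0,0,0]]
    - [10,[0,0,-0.9],[0,0,0]]
    - [10,[0,0,-0.9],[0,0,0]]
    - [10,[0,0,-0.9],[0,0,0]]

```text
clock: 15.78
position: [490.4, -160.3, 158.0]
ee_rot: [0.158, 0.987, 0.0, -0.0]
contact_force: [-0.5, 0.0, -2.3]
gripper_width: 19.4
grasp_force: 60.5
```

```bash
python3 t.py; python3 - <<'E'
from h import *
s=read_state();d=get_image("side");W=cloud(d);h=cv2.cvtColor(d["img"],cv2.COLOR_RGB2HSV)
z=W[...,2];o=s["position"][2]-32.5
m=(abs(W[...,0]-492)<50)&(abs(W[...,1]+160)<40)&(h[...,1]<60)&(h[...,2]>110)&(z>o-3)&(z<o+15)
P=W[m];print("bar",len(P),o,rect(P),P[:,2].min(),P[:,2].max())
E
```

```text
15.775 [ 490.4 -160.3  158. ] ang 161.8 F [-0.47  0.01 -2.26] T [-0.008  0.073  0.001] J6 -1.8866 -0.0
bar 277 125.4867288183751 (array([ 489.2, -164.8]), array([22.4, 52.4]), 78.8) 123.4613247435812 136.41074159443815
```

```bash
python3 - <<'E'
from h import *
s=read_state();d=get_image("side");W=cloud(d);h=cv2.cvtColor(d["img"],cv2.COLOR_RGB2HSV)
z=W[...,2];o=s["position"][2]-32.5
m=(abs(W[...,0]-490)<50)&(abs(W[...,1]+162)<40)&(h[...,1]<60)&(h[...,2]>90)&(z>o-3)
for lo,hi in((-3,3),(3,8),(8,11),(8,13)):
    P=W[m&(z>o+lo)&(z<o+hi)];print(lo,hi,len(P),rect(P))
b=W[(abs(W[...,0]-490)<50)&(abs(W[...,1]+162)<40)&(h[...,0]>100)&(h[...,0]<130)&(h[...,1]>120)&(z>o+15)];print("handle",rect(b))
a=d["img"][70:220,200:400,::-1];cv2.imwrite("pics/c6.png",cv2.resize(a,(800,600),interpolation=cv2.INTER_CUBIC))
E
```

```text
-3 3 40 (array([ 484.5, -169.6]), array([14.1, 50. ]), 55.6)
3 8 119 (array([ 484.8, -170.6]), array([15.4, 52. ]), 57.2)
8 11 176 (array([ 489.2, -162. ]), array([21.5, 50.9]), 71.8)
8 13 176 (array([ 489.2, -162. ]), array([21.5, 50.9]), 71.8)
handle (array([ 487.9, -165.7]), array([23.3, 77.2]), 35.0)
```

View pics/c6.png

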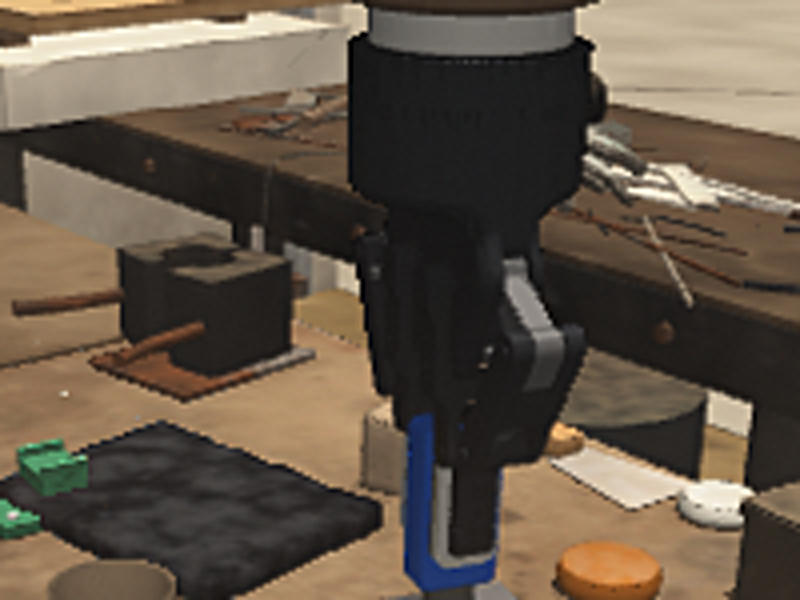

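The side crop shows the handle straight in the pads. The bar top reads -18.2°, equal to the tool's angle, so nothing slipped. Returning to the rest.

Call:
jog_arm:
  plan:
    - [10,[0,0,0],[0,0,-0.1]]
    - [10,[0,0,0],[0,0,-0.205]]
    - [10,[0,0,0],[0,0,-0.205]]

```text
clock: 16.25
position: [490.6, -160.4, 157.1]
ee_rot: [0.052, 0.999, 0.0, -0.001]
contact_force: [0.4, -0.2, -3.0]
gripper_width: 19.4
grasp_force: 60.4
```

Call:
jog_arm:
  plan:
    - [10,[-0.047,0.84,0],[0,0,0]]
    - [10,[-0.047,0.84,0],[0,0,0]]
    - [10,[-0.047,0.84,0],[0,0,0]]

```text
clock: 16.62
position: [504.5, -76.1, 157.7]
ee_rot: [0.051, 0.999, -0.0, -0.001]
contact_force: [0.0, -0.3, -2.3]
gripper_width: 19.4
grasp_force: 60.5
```

Call:
jog_arm:
  plan:
    - [10,[-0.047,0.84,0],[0,0,0]]
    - [10,[-0.047,0.84,0],[0,0,0]]
    - [10,[-0.047,0.84,0],[0,0,0]]

```text
clock: 17.0
position: [517.7, 6.2, 157.8]
ee_rot: [0.051, 0.999, -0.0, -0.0]
contact_force: [0.5, -0.8, -1.4]
gripper_width: 19.2
grasp_force: 60.5
```

Call:
jog_arm:
  plan:
    - [10,[-0.047,0.84,0],[0,0,0]]
    - [10,[-0.047,0.84,0],[0,0,0]]
    - [10,[-0.047,0.84,0],[0,0,0]]

```text
clock: 17.38
position: [530.9, 88.9, 157.9]
ee_rot: [0.051, 0.999, -0.0, -0.0]
contact_force: [-0.5, -0.8, -3.1]
gripper_width: 19.5
grasp_force: 60.6
```

Call:
jog_arm:
  plan:
    - [10,[-0.047,0.84,0],[0,0,0]]
    - [10,[-0.047,0.84,0],[0,0,0]]
    - [10,[-0.047,0.84,0],[0,0,0]]

```text
clock: 17.75
position: [544.1, 171.8, 157.8]
ee_rot: [0.051, 0.999, -0.0, -0.001]
contact_force: [0.2, -0.6, -1.8]
gripper_width: 19.5
grasp_force: 60.6
```

Call:
jog_arm:
  plan:
    - [10,[-0.047,0.84,0],[0,0,0]]
    - [10,[-0.047,0.84,0],[0,0,0]]
    - [10,[-0.047,0.84,0],[0,0,0]]
    - [10,[-0.047,0.84,0],[0,0,0]]

```text
clock: 18.25
position: [557.0, 253.2, 158.0]
ee_rot: [0.052, 0.999, -0.001, -0.001]
contact_force: [-0.4, -1.0, -1.3]
gripper_width: 19.1
grasp_force: 60.6
```

```bash
python3 t.py
```

```text
18.25 [557.  253.2 158. ] ang 174.05 F [-0.36 -1.04 -1.27] T [-0.045  0.01  -0.002] J6 -2.3653 0.002
```

Call:
jog_arm:
  plan:
    - [10,[0,0.03,0.3],[0,0,0]]
    - [10,[0,0.03,0.7],[0,0,0]]
    - [10,[0,0.03,0.8],[0,0,0]]
    - [10,[0,0.03,0.8],[0,0,0]]
    - [10,[0,0.03,0.8],[0,0,0]]
    - [10,[0,0.03,0.8],[0,0,0]]
    - [10,[0,0.03,0.8],[0,0,0]]

```text
clock: 19.12
position: [558.2, 258.2, 79.2]
ee_rot: [0.051, 0.999, 0.001, 0.001]
contact_force: [-0.6, 0.0, -1.5]
gripper_width: 19.3
grasp_force: 60.4
```

Call:
jog_arm:
  plan:
    - [10,[0.003,-0.021,0],[0,0,0]]
    - [10,[0.003,-0.021,0],[0,0,0]]
    - [10,[0.003,-0.021,0],[0,0,0]]
    - [10,[0.003,-0.021,0.05],[0,0,0]]
    - [10,[0.003,-0.021,0.09],[0,0,0]]
    - [10,[0.003,-0.021,0.09],[0,0,0]]
    - [10,[0.003,-0.021,0.09],[0,0,0]]

```text
clock: 20.0
position: [557.3, 255.9, 69.2]
ee_rot: [0.051, 0.999, -0.0, -0.0]
contact_force: [0.1, -0.0, -2.4]
gripper_width: 19.2
grasp_force: 60.4
```

Call:
jog_arm:
  plan:
    - [10,[-0.003,0.002,0.02],[0,0,0]]
    - [10,[-0.003,0.002,0.04],[0,0,0]]
    - [10,[-0.003,0.002,0.055],[0,0,0]]
    - [10,[-0.003,0.002,0.055],[0,0,0]]
    - [10,[-0.003,0.002,0.055],[0,0,0]]

```text
clock: 20.62
position: [557.7, 256.1, 63.9]
ee_rot: [0.051, 0.999, 0.0, 0.0]
contact_force: [-0.3, 0.4, -2.4]
gripper_width: 19.2
grasp_force: 60.4
```

Call:
jog_arm:
  plan:
    - [10,[0,0,0.005],[0,0,0]]
    - [10,[0,0,0.01],[0,0,0]]
    - [10,[0,0,0.01],[0,0,0]]

```text
clock: 21.0
position: [557.6, 256.0, 62.8]
ee_rot: [0.051, 0.999, -0.0, -0.0]
contact_force: [-0.3, -0.1, -1.3]
gripper_width: 19.3
grasp_force: 60.4
```

```bash
python3 t.py
```

```text
21.0 [557.6 256.   62.8] ang 174.14 F [-0.31 -0.1  -1.35] T [-0.029 -0.007 -0.006] J6 -2.3671 0.0
```

Call:
jog_arm:
  plan:
    - [10,[0,0,0.005],[0,0,0]]
    - [10,[0,0,0.005],[0,0,0]]
    - [10,[0,0,0.005],[0,0,0]]

```text
clock: 21.38
position: [557.7, 256.1, 62.6]
ee_rot: [0.051, 0.999, 0.0, 0.0]
contact_force: [0.0, -0.7, 0.4]
gripper_width: 19.4
grasp_force: 60.9
```

Call:
jog_arm:
  plan:
    - [10,[0,0,0.005],[0,0,0]]
    - [10,[0,0,0.005],[0,0,0]]
    - [10,[0,0,0.005],[0,0,0]]

```text
clock: 21.75
position: [557.7, 256.1, 62.6]
ee_rot: [0.051, 0.999, 0.0, 0.0]
contact_force: [-2.9, -0.3, 5.0]
gripper_width: 19.4
grasp_force: 61.5
```

Seated at the same height as at the start. Releasing and rising.

Call:
jog_arm:
  plan:
    - [26,[0,0,-0.004],[0,0,0]]
    - [40,[0,0,-0.004],[0,0,0]]
    - [60,[0,0,-0.004],[0,0,0]]
    - [60,[0,0,-0.004],[0,0,0]]
    - [60,[0,0,-0.004],[0,0,0]]
    - [60,[0,0,-0.2],[0,0,0]]
    - [60,[0,0,-0.5],[0,0,0]]
    - [60,[0,0,-1],[0,0,0]]
    - [60,[0,0,-1],[0,0,0]]
    - [60,[0,0,-1],[0,0,0]]

```text
clock: 23.0
position: [557.2, 255.9, 161.6]
ee_rot: [0.051, 0.999, 0.0, -0.0]
contact_force: [0.1, 0.2, -1.1]
gripper_width: 59.9
grasp_force: 0.0
```

Call:
jog_arm:
  plan:
    - [60,[0.4,-1,-0.3],[0,0,0]]
    - [60,[0.4,-1,-0.3],[0,0,0]]
    - [60,[0.4,-1,-0.3],[0,0,0]]
    - [60,[0.4,-1,-0.3],[0,0,0]]

```text
clock: 23.5
position: [507.4, 160.6, 190.9]
ee_rot: [0.051, 0.999, -0.0, -0.001]
contact_force: [0.6, -0.6, 0.1]
gripper_width: 60.2
grasp_force: 0.0
```

```bash
python3 t.py; python3 - <<'E'
from h import *
a=get_image("side");t=get_image("top")
for n,d in(("side",a),("top",t)):
    o=dict(np.load(n+"1.npz"));df=cv2.absdiff(o["img"],d["img"]).max(2)
    P=d["img"]
    for nm,(u,v,w) in dict(side=dict(cruc=(228,230,20),puck=(352,213,18),post=(298,182,14),spanner=(211,170,18)),top=dict(cruc=(283,248,14),puck=(305,153,12),post=(245,152,10),spanner=(207,217,14)))[n].items():
        print(n,nm,"changed px",(df[v-w:v+w,u-w:u+w]>40).sum())
cv2.imwrite("pics/c7.png",np.hstack([cv2.resize(a["img"][130:230,150:250,::-1],(400,400)),cv2.resize(t["img"][190:270,150:230,::-1],(400,400))]))
E
```

```text
23.5 [507.4 160.6 190.9] ang 174.12 F [ 0.64 -0.58  0.06] T [ 0.02  -0.011 -0.041] J6 -2.2847 0.001
side cruc changed px 39
side puck changed px 0
side post changed px 0
side spanner changed px 74
top cruc changed px 0
top puck changed px 0
top post changed px 0
top spanner changed px 313
```

View pics/c7.png

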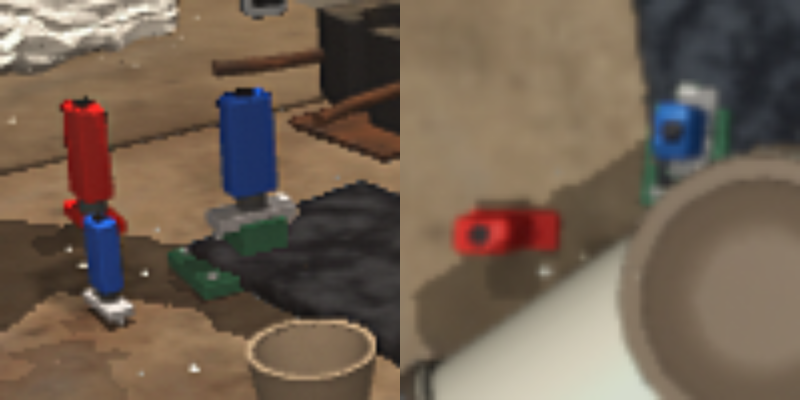

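The spanner stands upright on the rest, at (248,150) in the left panel, and the neighbours are unmoved. One last numeric check of the slot angle before handing in.

```bash
python3 - <<'E'
from h import *
d=get_image("side");K,E=d["intrinsics"],d["extrinsics"]
g=np.arange(-45,45,.25);X,Y=np.meshgrid(g+492,g-160)
P=(np.dstack([X,Y,0*X+35])-E[:3,3])@E[:3,:3]
u=(P[...,0]/P[...,2]*K[0,0]+K[0,2]).astype(np.float32);v=(P[...,1]/P[...,2]*K[1,1]+K[1,2]).astype(np.float32)
G=cv2.remap(d["img"],u,v,cv2.INTER_CUBIC)[...,0].astype(float);dx,dy=X-492,Y+160;r=np.hypot(dx,dy)
w=np.clip(np.median(G[(r>17)&(r<27)])*.8-G,0,None)*((r>17)&(r<27))
for lo in range(-90,90,6):
    a=np.degrees(np.arctan2(dy,dx)); print(lo,*[int(w[(a>=l)&(a<l+6)].sum()/1000) for l in(lo,lo-180 if lo>=0 else lo+180)],end=" | ")
E
```

```text
-90 0 0 | -84 0 0 | -78 0 0 | -72 0 0 | -66 0 0 | -60 0 0 | -54 0 0 | -48 0 0 | -42 0 0 | -36 0 0 | -30 8 0 | -24 21 13 | -18 21 19 | -12 10 19 | -6 0 5 | 0 0 0 | 6 0 1 | 12 0 1 | 18 0 2 | 24 0 2 | 30 0 4 | 36 0 4 | 42 0 3 | 48 0 2 | 54 0 2 | 60 0 2 | 66 0 4 | 72 0 3 | 78 0 1 | 84 0 0 |
```

The slots are now at about -17°, so the ring turned about 32° as expected.

```bash
python3 -c "
from bench import job_done;print(job_done())"
```

```text
the job is handed in; nothing more can be done
None
```

The job is handed in: the ring was screwed clockwise about 32° to a peak of about 0.68 N m (roughly 0.083 rad of gasket nip, worked out from the torque), the spanner is back upright on its rest, and the crucible, amber glass and kiln post are undisturbed.

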